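Load the plate shaker and bolt its guard door

ROBOT

A 6-joint arm with a two-finger parallel gripper is mounted at the origin on the work surface. World frame = base frame: x ahead of the robot, y to its left, z up, the work surface at z = 0. Lengths are in mm, angles in degrees, forces in N, time in s.
With the tool pointing down it reaches from about 250 to 775 mm from the base axis. Payload 8.9 kg.
Tool frame: the origin (TCP) lies on the centre line of the jaws, within the pads' length; the fingertips stand 25 mm ahead of it and the grasp point (between the pads) lies 6 mm ahead of it; z points along the fingers, y is the line along which they close (so a half turn about z gives the same grasp; the last joint's range is limited). The gripper opens to 85 mm and grips with 20 to 120 N. Pads are 22 mm wide; open, the fingers measure 114 mm over their backs; the gripper's body (76 mm by 85 mm) begins 54 mm behind the grasp point. The pads swing forward as they close: fully open they stand 13 mm farther back than shut.
Start: joints at [64.498, 16.656, -8.789, 64.555, 0, 82.019], TCP at [158.049, 500.644, 256.305] pointing down, gripper open.
Joint ranges: [-144.48, 144.48], [-52.06, 99.96], [-74.48, 78.29], [-112.23, 115.85], [-86.99, 84.42], [-180, 180]. Speed limits (degrees/s): [127.2, 127.2, 159.86, 180, 180, 180].

INTERFACE

Orientations are given as [roll, pitch, yaw] about the fixed x, y, z axes, in that order (R = Rz(yaw) Ry(pitch) Rx(roll)).
In Python, from cell import manip gives the robot as it stands.
- The arm moves only by the tool carry_out, never from a script. Its argument "moves" is a list of rows, each a list of 3 entries, a list of its own where there are three numbers: the turn, a rotation vector about the tool's x, y, z normalised to -1 to 1, where 1 is 1.5 rad, then the shift along the tool's x, y, z normalised to -1 to 1, where 1 is 300 mm, then the opening, from 0 (shut) to 1 (fully open). A call has exactly 8 rows; each row shifts and turns the commanded pose from where the row before left it, along the tool's axes as they then stand; what a row does not reach is not made up. A row lasts 1/10 s, in which the tool goes at most 50 mm and 8.59 degrees, less where a joint would pass 70% of its speed; a pose out of reach is approached as far as the arm can. A call with a number of a shift or a turn outside -1 to 1 is refused whole. A call with a gripper value outside its range is refused whole. The fingers move at their own pace and stop on an object; "grip_force" is the grip in N (left out, the last holds). Time passes only in rows, so rows that do not move let the fingers close, or fill a call up. It gives the time, the measured TCP pose, the force, the opening and the grip force at its end, in the units of the state.
- manip.get_state(): the state, without advancing time (a new reading comes with each control period).
- manip.camera(name): name is "scene" or "top"; returns a dict with "image" (480x640x3 uint8, red, green, blue), "fx", "fy", "cx", "cy" (pixels), "distortion" ([k1, k2, p1, p2, k3] as OpenCV has them; the pictures are not rectified), "R" (3x3) and "t" (3): a world point X has camera coordinates R X + t. Camera axes: x right, y down, z forward; pixel columns grow to the right and rows downward; lengths in mm; the calibration is good to about 2 mm. A picture is of the moment at which its call begins. There is no depth.
- manip.hand_in(): hands the job in; it is judged then, once.
The state is a dict: "t": time; "joint_pos": joint angles; "joint_vel": joint speeds; "joint_efforts": joint torques, N m; "eef_pos": TCP position; "orientation": TCP orientation; "contact_force": force on the tool from outside, world axes, zero at the start; "wrist_torque": the same for the moment, N m; "finger_gap": finger opening in mm; "grasp_force": force on a finger pad.
Only numpy, scipy, OpenCV 4.12 (cv2) and the standard library are available. Lean on these libraries where they do the work, as an engineer would, in place of code of your own. Each camera call takes 0.05 s, during which the arm holds its last target. There are 200 camera calls.

TASK

Draw the shaker's bolt fully back, pull the drop-down guard door all the way down, and load every sample cassette lying on the bench into a nest of its own, pressed down until it sits level and flush with the nest's rim. Then push the door fully up and slide the bolt fully home into the keeper on the door, leaving the other things on the bench where they are.

Things in the scene. Friction and masses are not known exactly. Their poses are not given: they have to be found in the camera images.
- shaker: white plate shaker, fixed, yaw varies. Origin on the bench below the middle of the door's hinge; x points inwards, away from the door, y to the robot's left. Nests open above. Left wall 135 mm high, outer face y = 152 mm. Right: motor housing y -215 to -145, x -18 to 215, 135 mm high, bolt on its top front. Back: console x 150 to 215, 145 mm high, its knob 12 mm higher
- door (a joint): angle of the guard door about its level bottom hinge (rad): 0 = upright, shut; 1.55 = lying level towards the robot, fully open. The stiff hinge holds the door wherever it is left; moving it takes about 3 to 6 N at the bar. The shot bolt locks it.
- door_bar (a point): middle of the loop handle's steel bar, 12 mm thick, 120 mm long along the shaker's y. The loop lies in the door's plane beyond its free edge: bar 135 mm from the hinge, 49 mm free between bar and door edge, so it can be pinched from above with the door up (bar 190 mm above the bench) or down (55 mm). White panel 274 mm wide, 12 mm thick, free edge 80 mm from the hinge
- door_hinge (a point): middle of the door's hinge line, 55 mm above the bench; the hinge runs along the shaker's y
- bolt (a joint): travel of the steel barrel bolt (m): 0 = fully drawn back; 0.040 = fully home in the keeper on the door (the tip enters it from about 0.014). It slides along the shaker's y, home towards +y, with about 3 N of friction, and stays where left. It goes into the keeper only when the door is shut (within about 0.03 rad).
- bolt_knob (a point): grip point on the bolt's upright knob, a steel pin 14 mm thick standing on the bolt above the housing; its top is 16 mm above this point, 46 mm above the bolt's axis, and this point is 178 mm above the bench
- nest0 (a point): centre of nest 0 (right), at the height of the rim's top, 81 mm above the bench; axes as the shaker's. Each nest is a recess 96 mm (x) by 66 mm (y), 12 mm deep when its lift plate is down. Nest centres are 85 mm apart along y, 85 mm behind the hinge line.
- nest1 (a point): centre of nest 1 (middle), at the height of the rim's top, 81 mm above the bench; axes as the shaker's. Each nest is a recess 96 mm (x) by 66 mm (y), 12 mm deep when its lift plate is down. Nest centres are 85 mm apart along y, 85 mm behind the hinge line.
- nest2 (a point): centre of nest 2 (left), at the height of the rim's top, 81 mm above the bench; axes as the shaker's. Each nest is a recess 96 mm (x) by 66 mm (y), 12 mm deep when its lift plate is down. Nest centres are 85 mm apart along y, 85 mm behind the hinge line.
- pad0 (a joint): travel (m) of the dark steel lift plate in nest 0: 0 = up, a cassette laid on it stands 6 mm proud of the rim; 0.006 = down, the cassette is flush. It needs a push of about 8 N (a cassette's own weight does not move it) and stays where it is left.
- pad1 (a joint): travel (m) of the dark steel lift plate in nest 1: 0 = up, a cassette laid on it stands 6 mm proud of the rim; 0.006 = down, the cassette is flush. It needs a push of about 8 N (a cassette's own weight does not move it) and stays where it is left.
- pad2 (a joint): travel (m) of the dark steel lift plate in nest 2: 0 = up, a cassette laid on it stands 6 mm proud of the rim; 0.006 = down, the cassette is flush. It needs a push of about 8 N (a cassette's own weight does not move it) and stays where it is left.
- cassette0: grey flat sample cassette, loose (absent in some starts): plate 90 (x) x 60 (y) x 12 mm with an upright grip rib on top, 60 mm long along x, 14 mm thick, 26 mm high (38 mm in all), mass 0.1 to 0.2 kg. Origin at the centre of its underside, which lies 12 mm below the nest point when flush. It may go either way round, in any nest.
- cassette1: grey flat sample cassette, loose (absent in some starts): plate 90 (x) x 60 (y) x 12 mm with an upright grip rib on top, 60 mm long along x, 14 mm thick, 26 mm high (38 mm in all), mass 0.1 to 0.2 kg. Origin at the centre of its underside, which lies 12 mm below the nest point when flush. It may go either way round, in any nest.
- cassette2: grey flat sample cassette, loose (absent in some starts): plate 90 (x) x 60 (y) x 12 mm with an upright grip rib on top, 60 mm long along x, 14 mm thick, 26 mm high (38 mm in all), mass 0.1 to 0.2 kg. Origin at the centre of its underside, which lies 12 mm below the nest point when flush. It may go either way round, in any nest.
- tube_rack: bystander: red tube rack block 95 x 55 x 38 mm with white tube caps, loose among the cassettes, origin under its centre
- tip_box: bystander: yellow tip box 120 x 85 x 63 mm on the right, loose, origin under its centre
- jar: bystander: clear jar 64 mm across, 90 mm tall, left of the shaker, origin under its centre
- pot: bystander: low lidded pot 60 mm across, 60 mm tall, behind the cassettes, origin under its centre
There are look-alikes about, which are no part of the job. Leave any blue or pink look-alike of the cassette2 alone.

How it is judged (in metres and radians):
On the way, in this order (a step that is already met when the one before it is completed fails the run):
1. the bolt is drawn fully back (below 6 mm of travel) (value of joint bolt below 0.006 m), for 0.2 s.
2. the door is pulled all the way down (past 1.45 rad) (value of joint door above 1.45 rad), for 0.2 s.
3. with the door still down, every cassette sits flush in a nest (value of joint door above 1.3 rad and ((horizontal distance between cassette0 and nest0 below 0.006 m and z of cassette0 in the frame of nest0 below -0.0095 m and angle between the x axis of cassette0 and the x axis of nest0, either way round below 0.12 rad) or (horizontal distance between cassette0 and nest1 below 0.006 m and z of cassette0 in the frame of nest1 below -0.0095 m and angle between the x axis of cassette0 and the x axis of nest1, either way round below 0.12 rad) or (horizontal distance between cassette0 and nest2 below 0.006 m and z of cassette0 in the frame of nest2 below -0.0095 m and angle between the x axis of cassette0 and the x axis of nest2, either way round below 0.12 rad)) and angle between each of cassette0, cassette1, cassette2's own z axis and vertical below 0.04 rad and ((horizontal distance between cassette1 and nest0 below 0.006 m and z of cassette1 in the frame of nest0 below -0.0095 m and angle between the x axis of cassette1 and the x axis of nest0, either way round below 0.12 rad) or (horizontal distance between cassette1 and nest1 below 0.006 m and z of cassette1 in the frame of nest1 below -0.0095 m and angle between the x axis of cassette1 and the x axis of nest1, either way round below 0.12 rad) or (horizontal distance between cassette1 and nest2 below 0.006 m and z of cassette1 in the frame of nest2 below -0.0095 m and angle between the x axis of cassette1 and the x axis of nest2, either way round below 0.12 rad)) and ((horizontal distance between cassette2 and nest0 below 0.006 m and z of cassette2 in the frame of nest0 below -0.0095 m and angle between the x axis of cassette2 and the x axis of nest0, either way round below 0.12 rad) or (horizontal distance between cassette2 and nest1 below 0.006 m and z of cassette2 in the frame of nest1 below -0.0095 m and angle between the x axis of cassette2 and the x axis of nest1, either way round below 0.12 rad) or (horizontal distance between cassette2 and nest2 below 0.006 m and z of cassette2 in the frame of nest2 below -0.0095 m and angle between the x axis of cassette2 and the x axis of nest2, either way round below 0.12 rad))), for 0.2 s.
4. the door is pushed fully up again (below 0.05 rad) (value of joint door below 0.05 rad), for 0.2 s.
5. the bolt is slid fully home (beyond 35 mm) (value of joint bolt above 0.035 m), for 0.2 s.
At the end, for the whole second after the job is handed in: Every cassette present lies in a nest: centre within 6 mm of the nest's, underside at least 9.5 mm below the rim's top (flush is 12 mm), tilt below 0.04 rad, long side along the nest's (within 0.12 rad), at rest; the door is shut (below 0.05 rad) and the bolt home (beyond 35 mm of 40 mm) (((horizontal distance between cassette0 and nest0 below 0.006 m and z of cassette0 in the frame of nest0 below -0.0095 m and angle between the x axis of cassette0 and the x axis of nest0, either way round below 0.12 rad) or (horizontal distance between cassette0 and nest1 below 0.006 m and z of cassette0 in the frame of nest1 below -0.0095 m and angle between the x axis of cassette0 and the x axis of nest1, either way round below 0.12 rad) or (horizontal distance between cassette0 and nest2 below 0.006 m and z of cassette0 in the frame of nest2 below -0.0095 m and angle between the x axis of cassette0 and the x axis of nest2, either way round below 0.12 rad)) and angle between each of cassette0, cassette1, cassette2's own z axis and vertical below 0.04 rad and ((horizontal distance between cassette1 and nest0 below 0.006 m and z of cassette1 in the frame of nest0 below -0.0095 m and angle between the x axis of cassette1 and the x axis of nest0, either way round below 0.12 rad) or (horizontal distance between cassette1 and nest1 below 0.006 m and z of cassette1 in the frame of nest1 below -0.0095 m and angle between the x axis of cassette1 and the x axis of nest1, either way round below 0.12 rad) or (horizontal distance between cassette1 and nest2 below 0.006 m and z of cassette1 in the frame of nest2 below -0.0095 m and angle between the x axis of cassette1 and the x axis of nest2, either way round below 0.12 rad)) and ((horizontal distance between cassette2 and nest0 below 0.006 m and z of cassette2 in the frame of nest0 below -0.0095 m and angle between the x axis of cassette2 and the x axis of nest0, either way round below 0.12 rad) or (horizontal distance between cassette2 and nest1 below 0.006 m and z of cassette2 in the frame of nest1 below -0.0095 m and angle between the x axis of cassette2 and the x axis of nest1, either way round below 0.12 rad) or (horizontal distance between cassette2 and nest2 below 0.006 m and z of cassette2 in the frame of nest2 below -0.0095 m and angle between the x axis of cassette2 and the x axis of nest2, either way round below 0.12 rad)) and value of joint door below 0.05 rad and value of joint bolt above 0.035 m and linear speed of each of cassette0, cassette1, cassette2 below 0.03 m/s); the robot touches nothing.
It fails at once if a bystander is pushed more than 5 cm or knocked over (distance of any of tube_rack, tip_box, jar, pot from where it was at the start of the episode above 0.05 m or angle between any of tube_rack, tip_box, jar, pot's own z axis and vertical above 0.5 rad).
Of cassette0, cassette1, cassette2 only 2 to 3 are there at a start; the rules pass over those that are not, and their reading is None.
At some moment in a run one of cassette0, cassette1, cassette2 may be knocked a few centimetres aside while the robot is not near it.
Once in a run the grip may slacken for a moment while it holds something.
It also fails if it takes over 210 s, if anything falls off the work surface, if the arm or the gripper's body presses on something with over 40 N, if the wrist force passes 120 N, or if a joint passes its speed limit or range.

## Working session

There is one attempt and no reset: what is moved stays moved. The work goes in short steps, Python scripts to look and compute and a tool call to move; the robot and the scene stay as the last step left them, time stands still between calls to the robot, and variables do not carry over. Pictures are saved under pics/ and viewed, at most 14 in all, crops included, and the job is handed in when it is done.

Besides the shell and the picture viewer there is one more tool, called after "Emit:" as name(argument=value, ...), one argument or row to a line, values as JSON. carry_out: Moves the arm, as the interface text tells. Scaled input: -1 to 1 covers 300 mm each way for a shift and 1.5 rad each way for a turn. Its arguments: {"type":"object","properties":{"moves":{"type":"array"},"grip_force":{"type":"number"}},"required":["moves"]}

```bash
mkdir -p pics; ls; python3 - <<'E'
from cell import manip
import cv2
for n in("scene","top"):
    c=manip.camera(n); cv2.imwrite(f"pics/{n}0.png",c["image"][:,:,::-1])
    print(n,c["fx"],c["fy"],c["cx"],c["cy"],c["distortion"],c["R"],c["t"])
print(manip.get_state())
E
```

```text
pics
scene 455.07845275853555 455.07845275853555 315.2579620498745 239.9807521995179 [0.00172239 0.         0.         0.         0.        ] [[-0.74869585  0.66284467 -0.00956382]
 [ 0.57200981  0.63866995 -0.51468968]
 [-0.33505119 -0.39081663 -0.8573232 ]] [ 362.74636546 -225.38297808 1702.0309951 ]
top 454.1175929872102 454.1175929872102 320.730750323813 246.9193799626813 [-0.04254745  0.          0.          0.          0.        ] [[-0.0301229  -0.99954492 -0.00160258]
 [-0.98675194  0.02999299 -0.15943974]
 [ 0.15941525 -0.00322144 -0.98720636]] [  17.34163003  491.31996744 1243.56041891]
{'t': 0.1, 'joint_pos': array([ 6.44976184e+01,  1.66852097e+01, -8.82666011e+00,  6.45557481e+01,
        3.18520802e-04,  8.20203521e+01]), 'joint_vel': array([ 0.0192931 , -0.15090862,  0.03027761, -0.00473686, -0.00585109,
        0.01406032]), 'joint_efforts': array([ 1.54703717e-03, -5.37975812e+01,  3.31918681e+01,  9.31647490e-03,
       -1.38969281e-04,  1.08999512e-05]), 'eef_pos': array([157.88864918, 500.30775004, 255.79472652]), 'orientation': array([-1.79933081e+02, -9.70225085e-03,  1.62477261e+02]), 'contact_force': array([-0.27179313,  0.52346284,  0.60320735]), 'wrist_torque': array([-0.02246076,  0.01521105, -0.00661143]), 'grasp_force': 0.0, 'finger_gap': 85.66323119032447}
```

View pics/scene0.png

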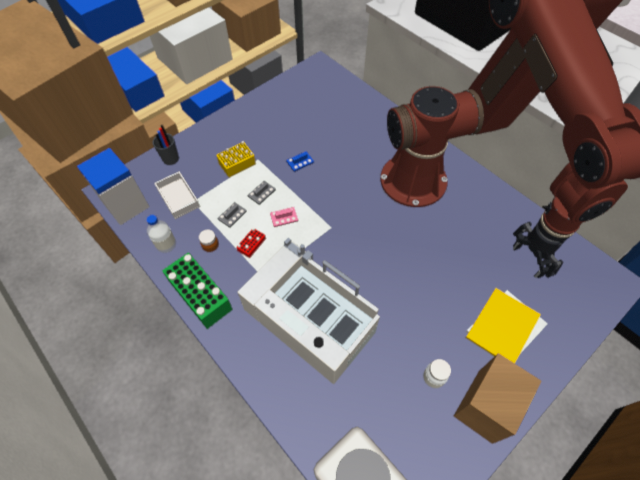

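View pics/top0.png

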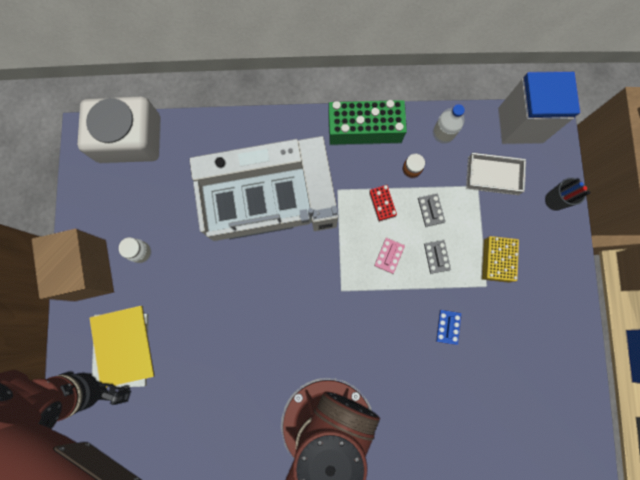

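Two grey cassettes show in top at (431,210) and (437,257). The look-alikes are pink (390,256) and blue (449,327), and the red rack is at (383,203). The shaker is at about (262,190), with the bolt by (318,215). I'll check this choice in a close crop.

```bash
cat > h.py <<'E'
from cell import manip
import cv2, numpy as np
def K(c): return np.array([[c["fx"],0,c["cx"]],[0,c["fy"],c["cy"]],[0,0,1]])
def pix2w(c,uv,z):
    p=cv2.undistortPoints(np.array(uv,float).reshape(-1,1,2),K(c),np.array(c["distortion"])).reshape(-1,2)
    R=np.array(c["R"]);t=np.array(c["t"]); o=-R.T@t
    d=np.c_[p,np.ones(len(p))]@R
    return o+d*((z-o[2])/d[:,2])[:,None]
def proj(c,X):
    return cv2.projectPoints(np.array(X,float).reshape(-1,1,3),cv2.Rodrigues(np.array(c["R"]))[0],np.array(c["t"]),K(c),np.array(c["distortion"]))[0].reshape(-1,2)
def crop(c,x0,y0,w,h,s,f):
    cv2.imwrite(f,cv2.resize(c["image"][y0:y0+h,x0:x0+w,::-1],None,fx=s,fy=s,interpolation=cv2.INTER_CUBIC))
E
python3 - <<'E'
from h import *
c=manip.camera("top"); np.save("top.npy",c,allow_pickle=True)
crop(c,180,125,160,120,5,"pics/sh.png"); crop(c,330,180,160,120,5,"pics/ca.png")
c=manip.camera("scene"); np.save("scene.npy",c,allow_pickle=True); crop(c,230,230,160,120,5,"pics/ss.png")
E
```

```text
(no output)
```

View pics/sh.png

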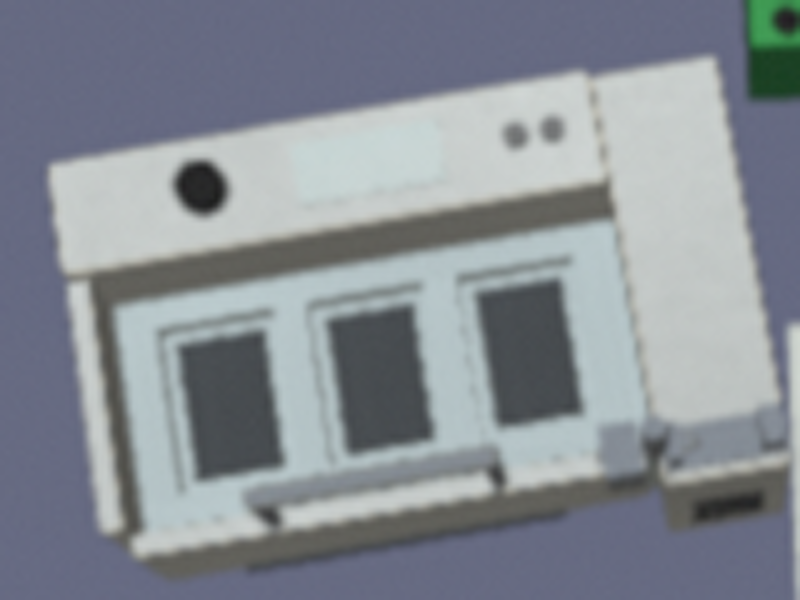

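View pics/ca.png

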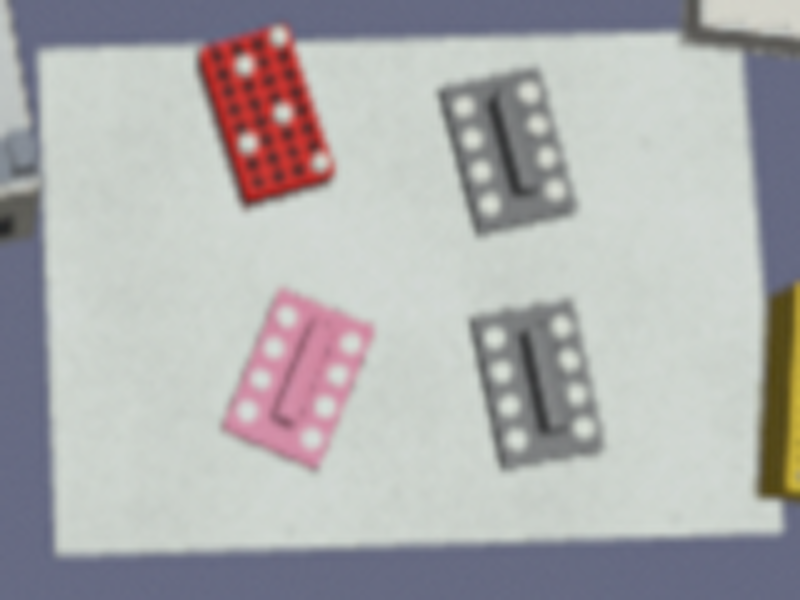

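View pics/ss.png

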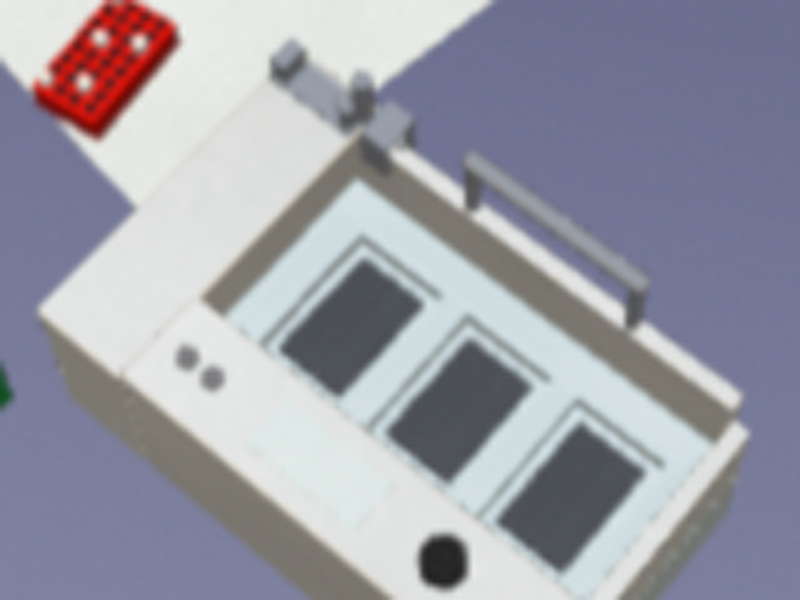

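```bash
cat > fit.py <<'E'
from h import *
from scipy.optimize import least_squares
top=np.load("top.npy",allow_pickle=True).item(); sc=np.load("scene.npy",allow_pickle=True).item()
def dark(c,x0,y0,w,h):
    g=cv2.resize(c["image"][y0:y0+h,x0:x0+w].max(2),None,fx=4,fy=4,interpolation=cv2.INTER_CUBIC)
    n,l,s,ce=cv2.connectedComponentsWithStats((g<110).astype(np.uint8))
    return [((ce[i]+.5)/4-.5+[x0,y0],s[i,4]/16) for i in range(1,n) if s[i,4]>16*80]
A=lambda p,x0,y0:(np.array(p,float)+.5)/5-.5+[x0,y0]
for c,b in((top,(205,175,100,60)),(sc,(280,265,90,90))):
    print([(p.round(1).tolist(),a) for p,a in dark(c,*b)])
T=[((85,85,75),(232,405)),((85,0,75),(380,378)),((85,-85,75),(530,352)),((215,-215,135),(715,57)),((215,152,145),(50,165)),((150,152,145),(65,272)),((0,60,196),(247,495)),((0,-60,196),(499,452))]
S=[((85,-85,75),(352,327)),((85,0,75),(458,410)),((85,85,75),(570,497)),((215,-215,135),(38,310)),((0,-60,196),(470,155)),((0,60,196),(645,283))]
def W(q,X): 
    X=np.array(X,float); c,s=np.cos(q[2]),np.sin(q[2]); return np.c_[q[0]+c*X[:,0]-s*X[:,1],q[1]+s*X[:,0]+c*X[:,1],X[:,2]]
def r(q,which=3):
    o=[]
    if which&1:o.append(proj(top,W(q,[a for a,b in T]))-A([b for a,b in T],180,125))
    if which&2:o.append(proj(sc,W(q,[a for a,b in S]))-A([b for a,b in S],230,230))
    return np.concatenate(o).ravel()
for w in(1,2,3):
    q=least_squares(r,[500,150,0.1],args=(w,),loss="soft_l1").x; print(w,q[:2].round(1),np.degrees(q[2]).round(2)); 
print(r(q).reshape(-1,2).round(1).tolist())
np.save("q.npy",q)
for n,p in(("A",[(463,106),(472,139),(481,171),(489,204),(528,92),(538,125),(546,156),(555,188)]),("B",[(494,338),(502,371),(508,405),(516,440),(562,326),(570,359),(577,393),(583,427)])):
    w=pix2w(top,A(p,330,180),12); d=(w[0]-w[3]+w[4]-w[7]); print(n,w.mean(0).round(1),np.degrees(np.arctan2(d[1],d[0])).round(1))
for n,p,z in(("hinge",(0,0,55),0),("bar",(0,0,190),0),("bardown",(-135,0,55),0),("n0",(85,-85,81),0),("n1",(85,0,81),0),("n2",(85,85,81),0)): print(n,W(q,[p]).round(1))
# knob from scene & top, assume x,y unknown, top z=194: scene crop (360,78), top crop ?
print("knob scene z194",pix2w(sc,A([(360,76)],230,230),190).round(1), "top", pix2w(top,A([(655,430)],180,125),190).round(1))
E
python3 fit.py
```

```text
[([225.6, 178.2], np.float64(231.0625)), ([285.4, 195.2], np.float64(431.1875)), ([255.6, 200.4], np.float64(438.125)), ([225.7, 205.6], np.float64(441.0)), ([269.8, 228.4], np.float64(422.5))]
[([299.7, 295.1], np.float64(350.375)), ([321.2, 311.7], np.float64(370.1875)), ([343.6, 329.1], np.float64(392.5))]
1 [540.  167.8] 8.33
2 [540.5 175. ] 8.45
3 [540. 171.] 8.15
[[-1.3, -0.4], [-0.8, -0.1], [-0.9, -0.0], [-0.1, -0.4], [-1.4, -0.9], [-1.4, 0.5], [0.1, 0.3], [-3.0, 0.8], [-0.8, -1.5], [-0.6, -1.2], [-0.7, -1.0], [-1.6, -1.6], [0.1, -0.1], [-1.8, -1.3]]
A [ 598.5 -325.5   12. ] 11.0
B [ 459.2 -333.2   12. ] 7.9
hinge [[540. 171.  55.]]
bar [[540. 171. 190.]]
bardown [[406.4 151.8  55. ]]
n0 [[636.2  98.9  81. ]]
n1 [[624.2 183.   81. ]]
n2 [[612.1 267.2  81. ]]
knob scene z194 [[559.7  27.  190. ]] top [[560.9  25.7 190. ]]
```

```bash
cat > p.py <<'E'
from h import *
top=np.load("top.npy",allow_pickle=True).item(); sc=np.load("scene.npy",allow_pickle=True).item()
P=[(285.4,195.2),(255.6,200.4),(225.7,205.6)];Q=[(299.7,295.1),(321.2,311.7),(343.6,329.1)]
a=pix2w(top,P,75);b=pix2w(sc,Q,75); print(a.round(1),b.round(1))
A=lambda p,x0,y0:(np.array(p,float)+.5)/5-.5+[x0,y0]
print("bar top z196 ends top",pix2w(top,A([(247,495),(499,452)],180,125),196).round(1),"scene",pix2w(sc,A([(645,283),(470,155)],230,230),196).round(1))
print("corners top",pix2w(top,A([(715,57),(590,78),(783,460)],180,125),135).round(1),pix2w(top,A([(50,165),(65,272)],180,125),145).round(1))
print("scene corner",pix2w(sc,A([(38,310)],230,230),135).round(1))
# triangulate paper corner cross-check at z=0: 
print("paper top",pix2w(top,A([(40,48),(55,555),(783,533)],330,180),0).round(1),"scene",pix2w(sc,[(330,229),(252,165)],0).round(1))
E
python3 p.py
```

```text
[[635.5  97.   75. ]
 [623.1 180.7  75. ]
 [610.8 264.5  75. ]] [[638.6 103.7  75. ]
 [625.7 187.3  75. ]
 [613.1 270.9  75. ]]
bar top z196 ends top [[532.4 230.6 196. ]
 [550.5 104.1 196. ]] scene [[530.7 236.5 196. ]
 [549.  111.8 196. ]]
corners top [[782.2 -11.5 135. ]
 [772.3  56.9 135. ]
 [556.  -40.5 135. ]] [[728.6 348.1 145. ]
 [668.4 338.9 145. ]]
scene corner [[782.9  -4.1 135. ]]
paper top [[ 670.4  -53.1    0. ]
 [ 369.3  -50.8    0. ]
 [ 368.6 -471.9    0. ]] scene [[ 376.3  -44.3    0. ]
 [ 402.9 -458.4    0. ]]
```

```bash
cat > mv.py <<'E'
import sys
from h import *
def plan(x,y,z,yaw,n=None,op=1.0,frm=None):
    s=manip.get_state(); p=np.array(s["eef_pos"]) if frm is None else np.array(frm[:3],float)
    yw=s["orientation"][2] if frm is None else frm[3]
    dy=(yaw-yw+180)%360-180; d=np.array([x,y,z])-p
    k=max(int(np.ceil(max(np.linalg.norm(d)/48,abs(dy)/8.3))),1); k=max(k,n or 1)
    for i in range(k):
        a=np.radians(yw+dy*i/k); w=d/k
        print([[0,0,round(-dy/k/85.944,3)],[round(v/300,3) for v in (w[0]*np.cos(a)+w[1]*np.sin(a), w[0]*np.sin(a)-w[1]*np.cos(a), -w[2])],op])
if __name__=="__main__":
    a=[float(v) for v in sys.argv[1:]]
    plan(*a[:4],n=int(a[4]) if len(a)>4 else None,op=a[5] if len(a)>5 else 1.0)
E
python3 mv.py 560 28 256 98.4 16
```

```text
[[0, 0, np.float64(0.047)], [np.float64(-0.11), np.float64(-0.069), np.float64(-0.0)], 1.0]
[[0, 0, np.float64(0.047)], [np.float64(-0.114), np.float64(-0.061), np.float64(-0.0)], 1.0]
[[0, 0, np.float64(0.047)], [np.float64(-0.118), np.float64(-0.053), np.float64(-0.0)], 1.0]
[[0, 0, np.float64(0.047)], [np.float64(-0.121), np.float64(-0.044), np.float64(-0.0)], 1.0]
[[0, 0, np.float64(0.047)], [np.float64(-0.124), np.float64(-0.036), np.float64(-0.0)], 1.0]
[[0, 0, np.float64(0.047)], [np.float64(-0.126), np.float64(-0.027), np.float64(-0.0)], 1.0]
[[0, 0, np.float64(0.047)], [np.float64(-0.128), np.float64(-0.018), np.float64(-0.0)], 1.0]
[[0, 0, np.float64(0.047)], [np.float64(-0.129), np.float64(-0.009), np.float64(-0.0)], 1.0]
[[0, 0, np.float64(0.047)], [np.float64(-0.129), np.float64(-0.0), np.float64(-0.0)], 1.0]
[[0, 0, np.float64(0.047)], [np.float64(-0.129), np.float64(0.009), np.float64(-0.0)], 1.0]
[[0, 0, np.float64(0.047)], [np.float64(-0.128), np.float64(0.018), np.float64(-0.0)], 1.0]
[[0, 0, np.float64(0.047)], [np.float64(-0.126), np.float64(0.027), np.float64(-0.0)], 1.0]
[[0, 0, np.float64(0.047)], [np.float64(-0.124), np.float64(0.036), np.float64(-0.0)], 1.0]
[[0, 0, np.float64(0.047)], [np.float64(-0.121), np.float64(0.044), np.float64(-0.0)], 1.0]
[[0, 0, np.float64(0.047)], [np.float64(-0.118), np.float64(0.053), np.float64(-0.0)], 1.0]
[[0, 0, np.float64(0.047)], [np.float64(-0.114), np.float64(0.061), np.float64(-0.0)], 1.0]
```

Emit:
carry_out(
  moves=[
    [[0,0,0.047],[-0.11,-0.069,0],1],
    [[0,0,0.047],[-0.114,-0.061,0],1],
    [[0,0,0.047],[-0.118,-0.053,0],1],
    [[0,0,0.047],[-0.121,-0.044,0],1],
    [[0,0,0.047],[-0.124,-0.036,0],1],
    [[0,0,0.047],[-0.126,-0.027,0],1],
    [[0,0,0.047],[-0.128,-0.018,0],1],
    [[0,0,0.047],[-0.129,-0.009,0],1],
  ],
  grip_force=30,
)

```text
t: 1.0
eef_pos: [359.2, 262.6, 256.3]
orientation: [180.0, 0.0, 130.0]
contact_force: [-0.2, 0.6, -1.0]
finger_gap: 85.6
grasp_force: 0.0
```

Emit:
carry_out(
  moves=[
    [[0,0,0.047],[-0.129,0,0],1],
    [[0,0,0.047],[-0.129,0.009,0],1],
    [[0,0,0.047],[-0.128,0.018,0],1],
    [[0,0,0.047],[-0.126,0.027,0],1],
    [[0,0,0.047],[-0.124,0.036,0],1],
    [[0,0,0.047],[-0.121,0.044,0],1],
    [[0,0,0.047],[-0.118,0.053,0],1],
    [[0,0,0.047],[-0.114,0.061,0],1],
  ],
)

```text
t: 1.8
eef_pos: [558.8, 25.5, 256.2]
orientation: [-180.0, -0.0, 97.7]
contact_force: [1.0, 0.8, 0.9]
finger_gap: 85.5
grasp_force: 0.0
```

```bash
sed -i 's/round(v\/300,3)/float(round(v\/300,3))/; s/round(-dy\/k\/85.944,3)/float(round(-dy\/k\/85.944,3))/' mv.py; python3 - <<'E'
from h import *
s=manip.get_state(); p=s["eef_pos"]; print(p,s["orientation"])
a=np.radians(s["orientation"][2]); ty=np.array([np.sin(a),-np.cos(a),0])
t=manip.camera("top"); c=manip.camera("scene")
ims=[]
for cam,x0,y0 in((t,240,150),(c,230,180)):
    im=cv2.resize(cam["image"][y0:y0+120,x0:x0+80,::-1],None,fx=5,fy=5,interpolation=cv2.INTER_CUBIC)
    for X in (p+[0,0,-25+13], p+[0,0,-25+13]+ty*43,p+[0,0,-25+13]-ty*43):
        u=proj(cam,X)[0]; cv2.circle(im,tuple(int(v) for v in ((u+.5-[x0,y0])*5)),3,(0,0,255),1)
    ims.append(im)
cv2.imwrite("pics/g1.png",np.hstack(ims))
E
```

```text
[558.80499345  25.48365455 256.15010501] [-1.79986899e+02 -7.90144581e-03  9.76739063e+01]
```

View pics/g1.png

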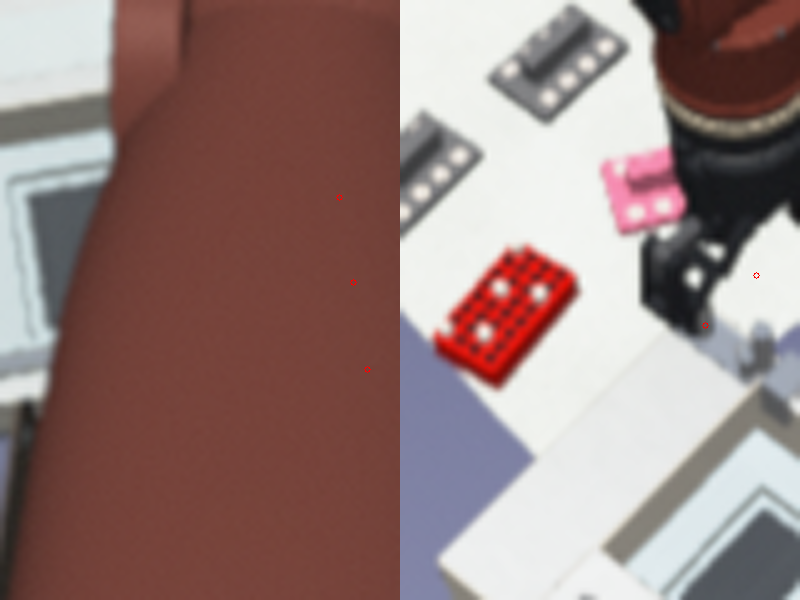

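The scene crop shows the far fingertip near its predicted pixel (705,325) and the knob at (760,345), between the fingers. I'm descending onto the knob.

Emit:
carry_out(
  moves=[
    [[0,0,-0.004],[0.004,0.003,0.08],1],
    [[0,0,-0.004],[0,0,0.08],1],
    [[0,0,0],[0,0,0.08],0.6],
    [[0,0,0],[0,0,0],0.3],
    [[0,0,0],[0,0,0],0.2],
    [[0,0,0],[0,0,0],0.12],
    [[0,0,0],[0,0,0],0],
    [[0,0,0],[0,0,0],0],
  ],
)

```text
t: 2.7
eef_pos: [561.8, 28.5, 186.1]
orientation: [179.6, 0.0, 98.6]
contact_force: [9.1, 2.4, -2.9]
finger_gap: 13.1
grasp_force: 31.6
```

Emit:
carry_out(
  moves=[
    [[0,0,0],[0,0,0],0],
    [[0,0,0],[0,0,0],0],
    [[0,0,0],[0,0,0],0],
    [[0,0,0],[0,0,0],0],
    [[0,0,0],[0,0,0],0],
    [[0,0,0],[0,0,0],0],
    [[0,0,0],[0,0,0],0],
    [[0,0,0],[0,0,0],0],
  ],
)

```text
t: 3.5
eef_pos: [561.8, 28.4, 186.1]
orientation: [179.6, 0.0, 98.6]
contact_force: [8.3, 1.5, -3.4]
finger_gap: 12.9
grasp_force: 31.6
```

Emit:
carry_out(
  moves=[
    [[0,0,0],[-0.02,0.005,0],0],
    [[0,0,0],[-0.025,0,0],0],
    [[0,0,0],[-0.025,0,0],0],
    [[0,0,0],[-0.025,0,0],0],
    [[0,0,0],[-0.025,0,0],0],
    [[0,0,0],[-0.02,0,0],0],
    [[0,0,0],[0,0,0],0],
    [[0,0,0],[0,0,0],0],
  ],
)

```text
t: 4.3
eef_pos: [567.6, -9.4, 185.7]
orientation: [179.7, -0.4, 98.7]
contact_force: [3.5, 22.0, 7.9]
finger_gap: 13.0
grasp_force: 32.6
```

Emit:
carry_out(
  moves=[
    [[0,0,0],[0.015,0,0],0.1],
    [[0,0,0],[0,0,0],1],
    [[0,0,0],[0,0,0],1],
    [[0,0,0],[0,0,-0.05],1],
    [[0,0,0],[0,0,-0.1],1],
    [[0,0,0],[0,0,-0.1],1],
    [[0,0,0],[0,0,0],1],
    [[0,0,0],[0,0,0],1],
  ],
)

```text
t: 5.1
eef_pos: [565.8, -9.2, 259.5]
orientation: [180.0, 0.0, 98.5]
contact_force: [0.1, -0.0, 0.6]
finger_gap: 85.7
grasp_force: 0.0
```

```bash
python3 - <<'E'
from mv import *
s=manip.get_state();print(s["eef_pos"],s["orientation"],s["finger_gap"])
plan(541,170,258,98.4,5)
E
```

```text
[565.82771737  -9.15763282 259.48080583] [1.79981081e+02 2.32347146e-02 9.85061140e+01] 85.66173894105677
[[0, 0, 0.0], [0.121, 0.001, 0.001], 1.0]
[[0, 0, 0.0], [0.121, 0.001, 0.001], 1.0]
[[0, 0, 0.0], [0.121, 0.001, 0.001], 1.0]
[[0, 0, 0.0], [0.121, 0.001, 0.001], 1.0]
[[0, 0, 0.0], [0.121, 0.001, 0.001], 1.0]
```

Emit:
carry_out(
  moves=[
    [[0,0,0],[0.121,0.001,0],1],
    [[0,0,0],[0.121,0.001,0],1],
    [[0,0,0],[0.121,0.001,0],1],
    [[0,0,0],[0.121,0.001,0],1],
    [[0,0,0],[0.121,0.001,0],1],
    [[0,0,0],[0,0,0.07],1],
    [[0,0,0],[0,0,0.07],1],
    [[0,0,0],[0,0,0.07],0.6],
  ],
)

```text
t: 5.9
eef_pos: [539.3, 171.1, 194.1]
orientation: [-179.9, 0.0, 98.6]
contact_force: [0.8, 0.1, -1.2]
finger_gap: 73.2
grasp_force: 0.0
```

Emit:
carry_out(
  moves=[
    [[0,0,0],[0,0,0],0.3],
    [[0,0,0],[0,0,0],0.2],
    [[0,0,0],[0,0,0],0.1],
    [[0,0,0],[0,0,0],0],
    [[0,0,0],[0,0,0],0],
    [[0,0,0],[0,0,0],0],
    [[0,0,0],[0,0,0],0],
    [[0,0,0],[0,0,0],0],
  ],
)

```text
t: 6.7
eef_pos: [540.9, 171.0, 197.3]
orientation: [179.9, 0.0, 98.5]
contact_force: [-1.2, -1.3, 6.1]
finger_gap: 10.7
grasp_force: 29.5
```

Emit:
carry_out(
  moves=[
    [[0,0,0],[0,-0.045,0.002],0],
    [[0,0,0],[0,-0.045,0.007],0],
    [[0,0,0],[0,-0.044,0.011],0],
    [[0,0,0],[0,-0.042,0.015],0],
    [[0,0,0],[0,-0.041,0.02],0],
    [[0,0,0],[0,-0.038,0.024],0],
    [[0,0,0],[0,-0.036,0.027],0],
    [[0,0,0],[0,-0.033,0.031],0],
  ],
  grip_force=40,
)

```text
t: 7.5
eef_pos: [445.2, 156.8, 156.0]
orientation: [179.8, 0.0, 98.5]
contact_force: [-2.5, -0.1, 7.5]
finger_gap: 10.2
grasp_force: 39.7
```

Emit:
carry_out(
  moves=[
    [[0,0,0],[0,-0.03,0.034],0],
    [[0,0,0],[0,-0.026,0.037],0],
    [[0,0,0],[0,-0.022,0.039],0],
    [[0,0,0],[0,-0.018,0.041],0],
    [[0,0,0],[0,-0.014,0.043],0],
    [[0,0,0],[0,-0.01,0.044],0],
    [[0,0,0],[0,-0.005,0.045],0],
    [[0,0,0],[0,-0.001,0.045],0],
  ],
)

```text
t: 8.3
eef_pos: [407.5, 151.1, 57.4]
orientation: [179.9, 0.0, 98.5]
contact_force: [-16.4, -4.1, 79.5]
finger_gap: 10.6
grasp_force: 53.5
```

Emit:
carry_out(
  moves=[
    [[0,0,0],[0,0,0.02],0],
    [[0,0,0],[0,0,0.01],0],
    [[0,0,0],[0,0,0],0],
    [[0,0,0],[0,0,0],0],
    [[0,0,0],[0,0,0],0.4],
    [[0,0,0],[0,0,0],0.8],
    [[0,0,0],[0,0,-0.05],1],
    [[0,0,0],[0,0,-0.12],1],
  ],
)

```text
t: 9.1
eef_pos: [405.0, 150.6, 97.5]
orientation: [-179.7, 0.0, 98.5]
contact_force: [0.4, -0.1, -0.4]
finger_gap: 68.5
grasp_force: 0.0
```

```bash
cat > cas.py <<'E'
from h import *
def find(name,roi=None):
    c=manip.camera(name); im=c["image"].astype(int); x0,y0,x1,y1=roi or ((340,185,480,290) if name=="top" else (200,165,300,245))
    sub=cv2.resize(c["image"][y0:y1,x0:x1],None,fx=4,fy=4,interpolation=cv2.INTER_CUBIC).astype(int)
    m=((sub.max(2)<160)&(sub.max(2)-sub.min(2)<22)).astype(np.uint8)
    n,l,s,ce=cv2.connectedComponentsWithStats(m); out=[]
    for i in range(1,n):
        pts=cv2.findNonZero((l==i).astype(np.uint8)); h=cv2.convexHull(pts); a=cv2.contourArea(h)/16
        if not 250<a<1200: continue
        uv=(h.reshape(-1,2)+.5)/4-.5+[x0,y0]
        M=cv2.moments(uv.astype(np.float32).reshape(-1,1,2)); cen=[M["m10"]/M["m00"],M["m01"]/M["m00"]]
        w=pix2w(c,uv,8)[:,:2]; r=cv2.minAreaRect(w.astype(np.float32)); b=cv2.boxPoints(r)
        e=max((b[1]-b[0],b[2]-b[1]),key=np.linalg.norm); ang=(np.degrees(np.arctan2(e[1],e[0]))+90)%180-90
        out.append((np.round(cen,1).tolist(),np.round(r[0],1).tolist(),np.round(sorted(r[1]),1).tolist(),round(ang,1)))
    return c,out
if __name__=="__main__":
    for n in("top","scene"): print(n,*find(n)[1],sep="\n ")
E
python3 cas.py
```

```text
top
 ([430.8, 209.9], [597.4, -324.5], [61.9, 90.3], np.float32(11.1))
 ([436.6, 256.6], [458.8, -331.9], [61.6, 90.5], np.float32(8.3))
scene
 ([261.3, 192.5], [459.8, -326.2], [64.2, 92.1], np.float32(8.2))
 ([231.7, 214.7], [598.7, -319.0], [63.2, 91.4], np.float32(11.3))
```

```bash
python3 - <<'E'
from mv import *
plan(459.3,-329,110,188.3,15)
E
```

```text
[[0, 0, -0.07], [-0.107, -0.005, -0.002], 1.0]
[[0, 0, -0.07], [-0.106, -0.016, -0.002], 1.0]
[[0, 0, -0.07], [-0.104, -0.027, -0.002], 1.0]
[[0, 0, -0.07], [-0.101, -0.038, -0.002], 1.0]
[[0, 0, -0.07], [-0.096, -0.048, -0.002], 1.0]
[[0, 0, -0.07], [-0.091, -0.058, -0.002], 1.0]
[[0, 0, -0.07], [-0.084, -0.067, -0.002], 1.0]
[[0, 0, -0.07], [-0.077, -0.075, -0.002], 1.0]
[[0, 0, -0.07], [-0.068, -0.083, -0.002], 1.0]
[[0, 0, -0.07], [-0.059, -0.089, -0.002], 1.0]
[[0, 0, -0.07], [-0.05, -0.095, -0.002], 1.0]
[[0, 0, -0.07], [-0.04, -0.1, -0.002], 1.0]
[[0, 0, -0.07], [-0.029, -0.103, -0.002], 1.0]
[[0, 0, -0.07], [-0.018, -0.106, -0.002], 1.0]
[[0, 0, -0.07], [-0.007, -0.107, -0.002], 1.0]
```

Emit:
carry_out(
  moves=[
    [[0,0,-0.07],[-0.107,-0.005,-0.03],1],
    [[0,0,-0.07],[-0.106,-0.016,-0.03],1],
    [[0,0,-0.07],[-0.104,-0.027,-0.02],1],
    [[0,0,-0.07],[-0.101,-0.038,-0.02],1],
    [[0,0,-0.07],[-0.096,-0.048,0],1],
    [[0,0,-0.07],[-0.091,-0.058,0],1],
    [[0,0,-0.07],[-0.084,-0.067,0],1],
    [[0,0,-0.07],[-0.077,-0.075,0],1],
  ],
)

```text
t: 10.0
eef_pos: [434.0, -106.9, 128.4]
orientation: [180.0, -0.0, 146.9]
contact_force: [0.3, -0.0, -0.5]
finger_gap: 85.4
grasp_force: 0.0
```

Emit:
carry_out(
  moves=[
    [[0,0,-0.07],[-0.068,-0.083,0],1],
    [[0,0,-0.07],[-0.059,-0.089,0],1],
    [[0,0,-0.07],[-0.05,-0.095,0],1],
    [[0,0,-0.07],[-0.04,-0.1,0],1],
    [[0,0,-0.07],[-0.029,-0.103,0],1],
    [[0,0,-0.07],[-0.018,-0.106,0],1],
    [[0,0,-0.07],[-0.007,-0.107,0],1],
    [[0,0,0],[0,0,0],1],
  ],
)

```text
t: 10.8
eef_pos: [459.5, -333.2, 128.2]
orientation: [-179.9, 0.0, -171.2]
contact_force: [1.0, 0.6, -0.1]
finger_gap: 85.4
grasp_force: 0.0
```

```bash
python3 - <<'E'
from mv import *
import cas
for n in ("top","scene"): print(*cas.find(n)[1],sep="\n")
plan(459.3,-329,39,188.3,4)
E
```

```text
([430.7, 210.0], [597.3, -324.2], [59.8, 88.2], np.float32(11.0))
([262.1, 183.3], [428.5, -352.4], [95.4, 188.7], np.float32(39.6))
([231.7, 214.7], [598.7, -319.0], [63.2, 91.9], np.float32(11.3))
[[0, 0, 0.001], [-0.001, 0.0, 0.074], 1.0]
[[0, 0, 0.001], [-0.001, 0.0, 0.074], 1.0]
[[0, 0, 0.001], [-0.001, 0.0, 0.074], 1.0]
[[0, 0, 0.001], [-0.001, 0.0, 0.074], 1.0]
```

Emit:
carry_out(
  moves=[
    [[0,0,0],[0,0,0.1],1],
    [[0,0,0],[0,0,0.1],0.8],
    [[0,0,0],[0,0,0.06],0.5],
    [[0,0,0],[0,0,0.034],0.35],
    [[0,0,0],[0,0,0],0.25],
    [[0,0,0],[0,0,0],0.15],
    [[0,0,0],[0,0,0],0],
    [[0,0,0],[0,0,0],0],
  ],
  grip_force=40,
)

```text
t: 11.7
eef_pos: [459.5, -329.6, 41.4]
orientation: [-179.9, 0.0, -171.2]
contact_force: [-0.1, 0.2, -1.4]
finger_gap: 13.4
grasp_force: 41.0
```

Emit:
carry_out(
  moves=[
    [[0,0,0],[0,0,0],0],
    [[0,0,0],[0,0,0],0],
    [[0,0,0],[0,0,0],0],
    [[0,0,0],[0,0,0],0],
    [[0,0,0],[0,0,-0.03],0],
    [[0,0,0],[0,0,-0.05],0],
    [[0,0,0],[0,0,-0.05],0],
    [[0,0,0],[0,0,0],0],
  ],
)

```text
t: 12.5
eef_pos: [460.0, -330.4, 81.7]
orientation: [-179.8, 0.1, -171.2]
contact_force: [-0.3, 0.4, -1.1]
finger_gap: 13.3
grasp_force: 41.2
```

```bash
python3 - <<'E'
from mv import *
s=manip.get_state();print(s["eef_pos"],s["orientation"],s["finger_gap"],s["grasp_force"])
c=manip.camera("scene"); crop(c,200,130,120,120,5,"pics/g2.png")
plan(459.3,-329,200,188.3,3)
E
```

```text
[ 460.04249261 -330.35492518   81.67428796] [-1.79848202e+02  1.17887846e-01 -1.71226053e+02] 13.261322052336357 41.18167161941528
[[0, 0, 0.002], [0.0, 0.001, -0.133], 1.0]
[[0, 0, 0.002], [0.0, 0.001, -0.133], 1.0]
[[0, 0, 0.002], [0.0, 0.001, -0.133], 1.0]
```

View pics/g2.png

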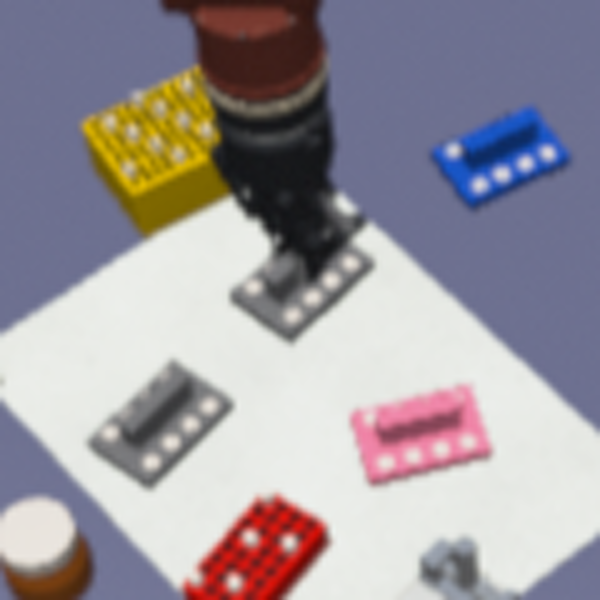

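```bash
python3 - <<'E'
from mv import *
plan(624.7,183.3,265,188.4,11,op=0.0,frm=[460.2,-330,260,188.8])
E
```

```text
[[0, 0, 0.0], [-0.067, 0.134, -0.001], 0.0]
[[0, 0, 0.0], [-0.067, 0.134, -0.001], 0.0]
[[0, 0, 0.0], [-0.067, 0.134, -0.001], 0.0]
[[0, 0, 0.0], [-0.067, 0.134, -0.001], 0.0]
[[0, 0, 0.0], [-0.067, 0.134, -0.001], 0.0]
[[0, 0, 0.0], [-0.067, 0.134, -0.001], 0.0]
[[0, 0, 0.0], [-0.067, 0.134, -0.001], 0.0]
[[0, 0, 0.0], [-0.066, 0.134, -0.001], 0.0]
[[0, 0, 0.0], [-0.066, 0.134, -0.001], 0.0]
[[0, 0, 0.0], [-0.066, 0.134, -0.001], 0.0]
[[0, 0, 0.0], [-0.066, 0.134, -0.001], 0.0]
[[0, 0, 0.0], [-0.066, 0.134, -0.001], 0.0]
```

Emit:
carry_out(
  moves=[
    [[0,0,0.002],[0,0,-0.1],0],
    [[0,0,0.002],[0,0,-0.1],0],
    [[0,0,0],[0,0,-0.1],0],
    [[0,0,0],[0,0,-0.1],0],
    [[0,0,0],[0,0,-0.1],0],
    [[0,0,0],[0,0,-0.1],0],
    [[0,0,0],[0,0,0],0],
    [[0,0,0],[0,0,0],0],
  ],
)

```text
t: 13.35
eef_pos: [459.0, -329.4, 259.1]
orientation: [-180.0, -0.0, -171.6]
contact_force: [-0.2, 0.5, -1.4]
finger_gap: 13.1
grasp_force: 41.2
```

Emit:
carry_out(
  moves=[
    [[0,0,0],[-0.067,0.134,0],0],
    [[0,0,0],[-0.067,0.134,0],0],
    [[0,0,0],[-0.067,0.134,0],0],
    [[0,0,0],[-0.067,0.134,0],0],
    [[0,0,0],[-0.067,0.134,0],0],
    [[0,0,0],[-0.067,0.134,0],0],
    [[0,0,0],[-0.067,0.134,0],0],
    [[0,0,0],[-0.066,0.134,0],0],
  ],
)

```text
t: 14.15
eef_pos: [570.1, 14.2, 257.6]
orientation: [180.0, -0.2, -171.6]
contact_force: [0.5, -0.4, -1.3]
finger_gap: 12.9
grasp_force: 41.1
```

Emit:
carry_out(
  moves=[
    [[0,0,0],[-0.066,0.134,0],0],
    [[0,0,0],[-0.066,0.134,0],0],
    [[0,0,0],[-0.066,0.134,0],0],
    [[0,0,0],[-0.066,0.134,0],0],
    [[0,0,0],[0,0,0.1],0],
    [[0,0,0],[0,0,0.1],0],
    [[0,0,0],[0,0,0],0],
    [[0,0,0],[0,0,0],0],
  ],
)

```text
t: 14.95
eef_pos: [624.5, 182.7, 198.5]
orientation: [-180.0, -0.2, -171.6]
contact_force: [-0.5, 0.3, -0.2]
finger_gap: 13.0
grasp_force: 41.1
```

```bash
python3 - <<'E'
from mv import *
s=manip.get_state();print(s["eef_pos"],s["orientation"],s["finger_gap"],s["contact_force"])
plan(624.7,183.3,140,188.4,4,op=0.)
E
```

```text
[624.5139825  182.70228708 198.49575509] [-1.79995851e+02 -1.74546786e-01 -1.71576145e+02] 13.03818363013455 [-0.48282616  0.32744496 -0.17454811]
[[0, 0, 0.0], [-0.0, 0.0, 0.049], 0.0]
[[0, 0, 0.0], [-0.0, 0.0, 0.049], 0.0]
[[0, 0, 0.0], [-0.0, 0.0, 0.049], 0.0]
[[0, 0, 0.0], [-0.0, 0.0, 0.049], 0.0]
```

Lowering to just above the rim, where I'll look at the alignment from the scene camera.

Emit:
carry_out(
  moves=[
    [[0,0,0],[0,0.002,0.06],0],
    [[0,0,0],[0,0,0.06],0],
    [[0,0,0],[0,0,0.06],0],
    [[0,0,0],[0,0,0.035],0],
    [[0,0,0],[0,0,0],0],
    [[0,0,0],[0,0,0],0],
    [[0,0,0],[0,0,0],0],
    [[0,0,0],[0,0,0],0],
  ],
)

```text
t: 15.75
eef_pos: [625.9, 183.7, 136.1]
orientation: [180.0, 0.1, -171.6]
contact_force: [0.2, -1.1, -2.0]
finger_gap: 13.0
grasp_force: 41.1
```

```bash
python3 - <<'E'
from h import *
s=manip.get_state();print(s["eef_pos"],s["orientation"],s["contact_force"])
c=manip.camera("scene"); crop(c,270,240,100,110,5.4,"pics/g3.png")
E
```

```text
[625.89109951 183.66220181 136.14846395] [ 1.79996524e+02  9.05905035e-02 -1.71567361e+02] [ 0.24278443 -1.07880159 -1.95588113]
```

View pics/g3.png

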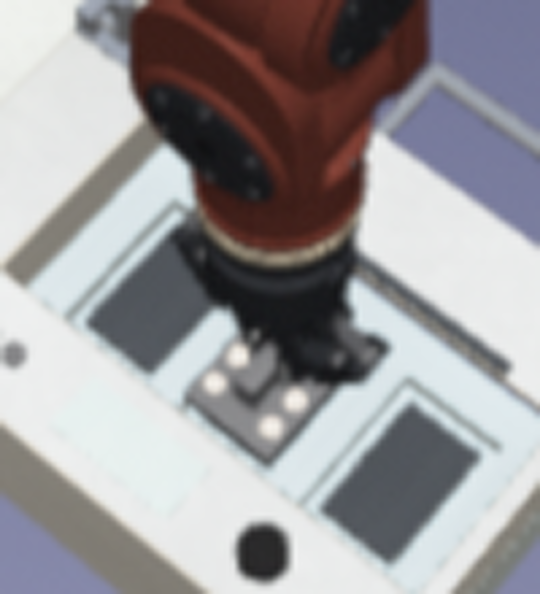

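The held cassette sits centred over nest 1 (crop ~(270,400)), level with both neighbours' plates. I'm lowering slowly.

Emit:
carry_out(
  moves=[
    [[0,0,0],[0,0,0.015],0],
    [[0,0,0],[0,0,0.015],0],
    [[0,0,0],[0,0,0.015],0],
    [[0,0,0],[0,0,0.01],0],
    [[0,0,0],[0,0,0.005],0],
    [[0,0,0],[0,0,0.003],0],
    [[0,0,0],[0,0,0],0],
    [[0,0,0],[0,0,0],0],
  ],
)

```text
t: 16.6
eef_pos: [625.4, 183.6, 116.4]
orientation: [-180.0, 0.0, -171.6]
contact_force: [-0.2, -0.5, -0.7]
finger_gap: 13.2
grasp_force: 41.1
```

Emit:
carry_out(
  moves=[
    [[0,0,0],[0,0,0.006],0],
    [[0,0,0],[0,0,0.006],0],
    [[0,0,0],[0,0,0.006],0],
    [[0,0,0],[0,0,0.005],0],
    [[0,0,0],[0,0,0.003],0],
    [[0,0,0],[0,0,0],0],
    [[0,0,0],[0,0,0],0],
    [[0,0,0],[0,0,0],0],
  ],
)

```text
t: 17.4
eef_pos: [625.7, 183.7, 110.2]
orientation: [-180.0, 0.1, -171.6]
contact_force: [-3.7, 0.1, 13.2]
finger_gap: 12.9
grasp_force: 43.3
```

Emit:
carry_out(
  moves=[
    [[0,0,0],[0,0,0.004],0],
    [[0,0,0],[0,0,0.004],0],
    [[0,0,0],[0,0,0],0],
    [[0,0,0],[0,0,0],0],
    [[0,0,0],[0,0,0],0],
    [[0,0,0],[0,0,0],0],
    [[0,0,0],[0,0,0],0],
    [[0,0,0],[0,0,0],0],
  ],
)

```text
t: 18.2
eef_pos: [625.7, 183.7, 110.0]
orientation: [-180.0, 0.2, -171.6]
contact_force: [-11.8, -2.1, 34.2]
finger_gap: 13.4
grasp_force: 46.0
```

Emit:
carry_out(
  moves=[
    [[0,0,0],[0,0,-0.006],0],
    [[0,0,0],[0,0,0],0.3],
    [[0,0,0],[0,0,0],0.35],
    [[0,0,0],[0,0,0],0.35],
    [[0,0,0],[0,0,-0.08],0.35],
    [[0,0,0],[0,0,-0.16],0.5],
    [[0,0,0],[0,0,-0.16],1],
    [[0,0,0],[0,0,-0.1],1],
  ],
)

```text
t: 19.0
eef_pos: [626.1, 183.7, 261.2]
orientation: [180.0, 0.2, -171.6]
contact_force: [0.2, 0.5, 0.0]
finger_gap: 70.4
grasp_force: 0.0
```

```bash
python3 - <<'E'
from mv import *
import cas
s=manip.get_state();print(s["eef_pos"],s["finger_gap"])
for n in ("top","scene"): print(*cas.find(n)[1],sep="\n")
plan(598.2,-322,255,191,11)
E
```

```text
[626.09970853 183.72010385 261.24192268] 70.38846682584987
([430.7, 209.9], [597.3, -324.4], [60.5, 88.5], np.float32(10.9))
([231.7, 214.7], [598.8, -318.9], [61.8, 90.6], np.float32(11.3))
[[0, 0, -0.003], [0.031, -0.15, 0.002], 1.0]
[[0, 0, -0.003], [0.032, -0.15, 0.002], 1.0]
[[0, 0, -0.003], [0.032, -0.15, 0.002], 1.0]
[[0, 0, -0.003], [0.033, -0.15, 0.002], 1.0]
[[0, 0, -0.003], [0.034, -0.15, 0.002], 1.0]
[[0, 0, -0.003], [0.034, -0.15, 0.002], 1.0]
[[0, 0, -0.003], [0.035, -0.15, 0.002], 1.0]
[[0, 0, -0.003], [0.036, -0.149, 0.002], 1.0]
[[0, 0, -0.003], [0.036, -0.149, 0.002], 1.0]
[[0, 0, -0.003], [0.037, -0.149, 0.002], 1.0]
[[0, 0, -0.003], [0.037, -0.149, 0.002], 1.0]
```

Emit:
carry_out(
  moves=[
    [[0,0,-0.003],[0.031,-0.15,0],1],
    [[0,0,-0.003],[0.032,-0.15,0],1],
    [[0,0,-0.003],[0.032,-0.15,0],1],
    [[0,0,-0.003],[0.033,-0.15,0],1],
    [[0,0,-0.003],[0.034,-0.15,0],1],
    [[0,0,-0.003],[0.034,-0.15,0],1],
    [[0,0,-0.003],[0.035,-0.15,0],1],
    [[0,0,-0.003],[0.036,-0.149,0],1],
  ],
)

```text
t: 19.9
eef_pos: [604.0, -186.1, 256.6]
orientation: [180.0, -0.1, -169.5]
contact_force: [0.2, 0.1, -0.1]
finger_gap: 85.4
grasp_force: 0.0
```

Emit:
carry_out(
  moves=[
    [[0,0,-0.003],[0.036,-0.149,0],1],
    [[0,0,-0.003],[0.037,-0.149,0],1],
    [[0,0,-0.003],[0.037,-0.149,0],1],
    [[0,0,0],[0,0,0.13],1],
    [[0,0,0],[0,0,0.13],1],
    [[0,0,0],[0,0,0.13],1],
    [[0,0,0],[0,0,0.1],1],
    [[0,0,0],[0,0,0],1],
  ],
)

```text
t: 20.7
eef_pos: [594.1, -320.3, 105.0]
orientation: [179.6, -0.4, -168.7]
contact_force: [-0.8, 1.1, 0.5]
finger_gap: 85.6
grasp_force: 0.0
```

```bash
python3 - <<'E'
from mv import *
import cas
for n in ("top","scene"): print(*cas.find(n)[1],sep="\n")
s=manip.get_state();print(s["eef_pos"],s["orientation"],s["finger_gap"])
plan(598.2,-322,40.5,191,4)
E
```

```text
[ 596.94228966 -322.05628603  110.52869215] [ 1.79940573e+02 -5.58876708e-02 -1.68728566e+02] 85.59447432894086
[[0, 0, 0.001], [-0.001, -0.0, 0.058], 1.0]
[[0, 0, 0.001], [-0.001, -0.0, 0.058], 1.0]
[[0, 0, 0.001], [-0.001, -0.0, 0.058], 1.0]
[[0, 0, 0.001], [-0.001, -0.0, 0.058], 1.0]
```

Emit:
carry_out(
  moves=[
    [[0,0,0],[-0.004,0,0.08],1],
    [[0,0,0],[0,0,0.07],0.8],
    [[0,0,0],[0,0,0.05],0.5],
    [[0,0,0],[0,0,0.033],0.35],
    [[0,0,0],[0,0,0],0.25],
    [[0,0,0],[0,0,0],0.15],
    [[0,0,0],[0,0,0],0],
    [[0,0,0],[0,0,0],0],
  ],
)

```text
t: 21.6
eef_pos: [598.9, -322.4, 41.9]
orientation: [-179.9, 0.1, -168.7]
contact_force: [-0.6, 0.7, 2.6]
finger_gap: 13.1
grasp_force: 40.8
```

Emit:
carry_out(
  moves=[
    [[0,0,0],[0,0,0],0],
    [[0,0,0],[0,0,0],0],
    [[0,0,0],[0,0,0],0],
    [[0,0,0],[0,0,-0.03],0],
    [[0,0,0],[0,0,-0.05],0],
    [[0,0,0],[0,0,-0.05],0],
    [[0,0,0],[0,0,0],0],
    [[0,0,0],[0,0,0],0],
  ],
)

```text
t: 22.4
eef_pos: [598.8, -322.3, 80.7]
orientation: [-179.9, 0.1, -168.7]
contact_force: [0.0, 0.9, -2.3]
finger_gap: 13.2
grasp_force: 40.3
```

```bash
python3 - <<'E'
from mv import *
s=manip.get_state();print(s["eef_pos"],s["orientation"],s["finger_gap"],s["grasp_force"])
c=manip.camera("scene"); crop(c,180,140,100,100,5,"pics/g4.png")
plan(612.3,267.4,262,188.4,12,op=0.,frm=[598.2,-322,262,191.2])
E
```

```text
[ 598.78846231 -322.28361519   80.70294572] [-1.79944319e+02  5.55688288e-02 -1.68725690e+02] 13.230299909434498 40.30338764190674
[[0, 0, 0.003], [-0.033, 0.148, -0.0], 0.0]
[[0, 0, 0.003], [-0.032, 0.148, -0.0], 0.0]
[[0, 0, 0.003], [-0.032, 0.148, -0.0], 0.0]
[[0, 0, 0.003], [-0.031, 0.148, -0.0], 0.0]
[[0, 0, 0.003], [-0.031, 0.148, -0.0], 0.0]
[[0, 0, 0.003], [-0.03, 0.148, -0.0], 0.0]
[[0, 0, 0.003], [-0.03, 0.148, -0.0], 0.0]
[[0, 0, 0.003], [-0.029, 0.148, -0.0], 0.0]
[[0, 0, 0.003], [-0.028, 0.148, -0.0], 0.0]
[[0, 0, 0.003], [-0.028, 0.149, -0.0], 0.0]
[[0, 0, 0.003], [-0.027, 0.149, -0.0], 0.0]
[[0, 0, 0.003], [-0.027, 0.149, -0.0], 0.0]
[[0, 0, 0.003], [-0.026, 0.149, -0.0], 0.0]
```

View pics/g4.png

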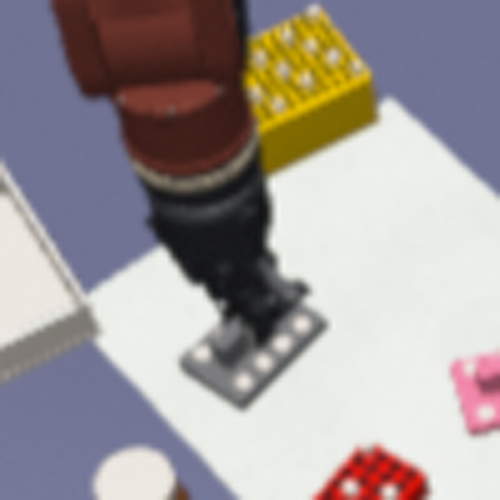

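The cassette is held squarely, at crop (255,355). Next I lift it and carry it to nest 2.

Emit:
carry_out(
  moves=[
    [[0,0,0],[0,0,-0.1],0],
    [[0,0,0],[0,0,-0.14],0],
    [[0,0,0],[0,0,-0.14],0],
    [[0,0,0],[0,0,-0.14],0],
    [[0,0,0],[0,0,-0.086],0],
    [[0,0,0.003],[-0.033,0.1,0],0],
    [[0,0,0.003],[-0.032,0.148,0],0],
    [[0,0,0.003],[-0.032,0.148,0],0],
  ],
)

```text
t: 23.25
eef_pos: [603.8, -198.9, 260.8]
orientation: [180.0, -0.1, -169.6]
contact_force: [0.8, 0.3, -2.0]
finger_gap: 13.1
grasp_force: 40.3
```

Emit:
carry_out(
  moves=[
    [[0,0,0.003],[-0.031,0.148,0],0],
    [[0,0,0.003],[-0.031,0.148,0],0],
    [[0,0,0.003],[-0.03,0.148,0],0],
    [[0,0,0.003],[-0.03,0.148,0],0],
    [[0,0,0.003],[-0.029,0.148,0],0],
    [[0,0,0.003],[-0.028,0.148,0],0],
    [[0,0,0.003],[-0.028,0.149,0],0],
    [[0,0,0.003],[-0.027,0.149,0],0],
  ],
)

```text
t: 24.05
eef_pos: [613.7, 164.5, 261.0]
orientation: [-180.0, -0.1, -171.6]
contact_force: [0.2, -0.1, -1.4]
finger_gap: 13.2
grasp_force: 40.3
```

```bash
python3 - <<'E'
from mv import *
s=manip.get_state();print(s["eef_pos"],s["orientation"],s["finger_gap"],s["grasp_force"])
plan(612.9,267.4,262,188.4,4,op=0.)
E
```

```text
[613.70200945 164.48292039 260.98791487] [-1.79998727e+02 -6.47429539e-02 -1.71581782e+02] 13.17439133379167 40.29268562793732
[[0, 0, 0.0], [-0.012, 0.085, -0.001], 0.0]
[[0, 0, 0.0], [-0.012, 0.085, -0.001], 0.0]
[[0, 0, 0.0], [-0.012, 0.085, -0.001], 0.0]
[[0, 0, 0.0], [-0.012, 0.085, -0.001], 0.0]
```

Emit:
carry_out(
  moves=[
    [[0,0,0],[-0.016,0.11,0],0],
    [[0,0,0],[-0.016,0.11,0],0],
    [[0,0,0],[-0.016,0.11,0],0],
    [[0,0,0],[0,0,0.1],0],
    [[0,0,0],[0,0,0.1],0],
    [[0,0,0],[0,0,0.08],0],
    [[0,0,0],[0,0,0],0],
    [[0,0,0],[0,0,0],0],
  ],
)

```text
t: 24.85
eef_pos: [613.7, 262.6, 177.6]
orientation: [-180.0, -0.1, -171.6]
contact_force: [0.8, -0.1, -1.2]
finger_gap: 13.4
grasp_force: 40.3
```

```bash
python3 - <<'E'
from mv import *
c=manip.camera("scene")
s=manip.get_state();print(s["eef_pos"],s["orientation"],s["finger_gap"],s["grasp_force"])
plan(612.9,267.4,136,188.4,4,op=0.)
E
```

```text
[614.46200658 262.78620429 178.71185632] [ 1.79993496e+02  5.48509568e-02 -1.71570947e+02] 13.156261943152485 40.279592871665955
[[0, 0, 0.0], [0.001, 0.004, 0.036], 0.0]
[[0, 0, 0.0], [0.001, 0.004, 0.036], 0.0]
[[0, 0, 0.0], [0.001, 0.004, 0.036], 0.0]
[[0, 0, 0.0], [0.001, 0.004, 0.036], 0.0]
```

Emit:
carry_out(
  moves=[
    [[0,0,0],[0.001,0.008,0.036],0],
    [[0,0,0],[0.001,0.007,0.036],0],
    [[0,0,0],[0,0,0.036],0],
    [[0,0,0],[0,0,0.036],0],
    [[0,0,0],[0,0,0],0],
    [[0,0,0],[0,0,0],0],
    [[0,0,0],[0,0,0],0],
    [[0,0,0],[0,0,0],0],
  ],
)

```text
t: 25.7
eef_pos: [613.1, 267.2, 135.1]
orientation: [180.0, 0.1, -171.6]
contact_force: [-0.3, 0.6, -1.4]
finger_gap: 12.9
grasp_force: 40.2
```

```bash
python3 - <<'E'
from mv import *
c=manip.camera("scene"); crop(c,270,240,100,110,5.4,"pics/g5.png")
s=manip.get_state();print(s["eef_pos"],s["orientation"],s["finger_gap"],s["grasp_force"])
plan(613,267.5,116.5,188.4,5,op=0.)
E
```

```text
[613.04445972 267.14728946 135.0289018 ] [ 1.79991875e+02  4.93398571e-02 -1.71568904e+02] 13.071037093016248 40.25037109851837
[[0, 0, 0.0], [-0.0, 0.0, 0.012], 0.0]
[[0, 0, 0.0], [-0.0, 0.0, 0.012], 0.0]
[[0, 0, 0.0], [-0.0, 0.0, 0.012], 0.0]
[[0, 0, 0.0], [-0.0, 0.0, 0.012], 0.0]
[[0, 0, 0.0], [-0.0, 0.0, 0.012], 0.0]
```

View pics/g5.png

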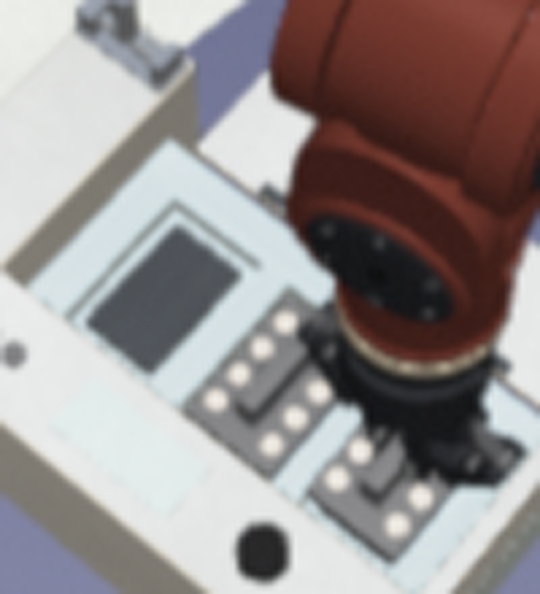

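The first cassette lies flush in nest 1, at crop (265,385), and the second hangs over nest 2 at (395,495). I'm lowering and pressing.

Emit:
carry_out(
  moves=[
    [[0,0,0],[0,0,0.015],0],
    [[0,0,0],[0,0,0.015],0],
    [[0,0,0],[0,0,0.015],0],
    [[0,0,0],[0,0,0.009],0],
    [[0,0,0],[0,0,0.005],0],
    [[0,0,0],[0,0,0.003],0],
    [[0,0,0],[0,0,0],0],
    [[0,0,0],[0,0,0],0],
  ],
)

```text
t: 26.55
eef_pos: [612.8, 267.1, 116.1]
orientation: [180.0, 0.0, -171.6]
contact_force: [-0.8, -1.1, 0.8]
finger_gap: 13.4
grasp_force: 40.5
```

Emit:
carry_out(
  moves=[
    [[0,0,0],[0,0,0.006],0],
    [[0,0,0],[0,0,0.006],0],
    [[0,0,0],[0,0,0.006],0],
    [[0,0,0],[0,0,0.005],0],
    [[0,0,0],[0,0,0.003],0],
    [[0,0,0],[0,0,0],0],
    [[0,0,0],[0,0,0],0],
    [[0,0,0],[0,0,0],0],
  ],
)

```text
t: 27.35
eef_pos: [612.9, 267.2, 110.7]
orientation: [180.0, 0.1, -171.6]
contact_force: [-9.0, -3.7, 21.4]
finger_gap: 12.9
grasp_force: 43.6
```

Emit:
carry_out(
  moves=[
    [[0,0,0],[0,0,0.004],0],
    [[0,0,0],[0,0,0.002],0],
    [[0,0,0],[0,0,0],0],
    [[0,0,0],[0,0,0],0],
    [[0,0,0],[0,0,0],0],
    [[0,0,0],[0,0,0],0],
    [[0,0,0],[0,0,0],0],
    [[0,0,0],[0,0,0],0],
  ],
)

```text
t: 28.15
eef_pos: [612.9, 267.2, 110.6]
orientation: [180.0, 0.2, -171.6]
contact_force: [-12.9, -5.8, 35.1]
finger_gap: 13.1
grasp_force: 45.6
```

Emit:
carry_out(
  moves=[
    [[0,0,0],[0,0,-0.006],0],
    [[0,0,0],[0,0,0],0.3],
    [[0,0,0],[0,0,0],0.35],
    [[0,0,0],[0,0,0],0.35],
    [[0,0,0],[0,0,-0.08],0.35],
    [[0,0,0],[0,0,-0.16],0.5],
    [[0,0,0],[0,0,-0.16],1],
    [[0,0,0],[0,0,-0.1],1],
  ],
)

```text
t: 28.95
eef_pos: [613.6, 267.4, 261.6]
orientation: [180.0, 0.2, -171.6]
contact_force: [1.5, 0.3, -0.4]
finger_gap: 70.1
grasp_force: 0.0
```

```bash
python3 - <<'E'
from mv import *
s=manip.get_state();print(s["eef_pos"],s["orientation"])
plan(405,150.5,262,98.5,11,op=.6)
E
```

```text
[613.56112182 267.37579159 261.58617045] [ 179.96969919    0.19842077 -171.56355455]
[[0, 0, 0.095], [0.068, -0.026, -0.0], 0.6]
[[0, 0, 0.095], [0.063, -0.035, -0.0], 0.6]
[[0, 0, 0.095], [0.058, -0.044, -0.0], 0.6]
[[0, 0, 0.095], [0.051, -0.052, -0.0], 0.6]
[[0, 0, 0.095], [0.043, -0.058, -0.0], 0.6]
[[0, 0, 0.095], [0.034, -0.064, -0.0], 0.6]
[[0, 0, 0.095], [0.025, -0.068, -0.0], 0.6]
[[0, 0, 0.095], [0.015, -0.071, -0.0], 0.6]
[[0, 0, 0.095], [0.005, -0.072, -0.0], 0.6]
[[0, 0, 0.095], [-0.006, -0.072, -0.0], 0.6]
[[0, 0, 0.095], [-0.016, -0.071, -0.0], 0.6]
```

Emit:
carry_out(
  moves=[
    [[0,0,0.095],[0.068,-0.026,0],0.6],
    [[0,0,0.095],[0.063,-0.035,0],0.6],
    [[0,0,0.095],[0.058,-0.044,0],0.6],
    [[0,0,0.095],[0.051,-0.052,0],0.6],
    [[0,0,0.095],[0.043,-0.058,0],0.6],
    [[0,0,0.095],[0.034,-0.064,0],0.6],
    [[0,0,0.095],[0.025,-0.068,0],0.6],
    [[0,0,0.095],[0.015,-0.071,0],0.6],
  ],
)

```text
t: 29.75
eef_pos: [460.3, 181.3, 257.8]
orientation: [-180.0, -0.0, 122.8]
contact_force: [-0.0, 0.3, 0.1]
finger_gap: 51.3
grasp_force: 0.0
```

Emit:
carry_out(
  moves=[
    [[0,0,0.095],[0.005,-0.072,0],0.6],
    [[0,0,0.095],[-0.006,-0.072,0],0.6],
    [[0,0,0.095],[-0.016,-0.071,0],0.6],
    [[0,0,0],[0,0,0.1],0.6],
    [[0,0,0],[0,0,0.1],0.6],
    [[0,0,0],[0,0,0.1],0.6],
    [[0,0,0],[0,0,0.1],0.6],
    [[0,0,0],[0,0,0],0.6],
  ],
)

```text
t: 30.55
eef_pos: [401.9, 149.2, 135.3]
orientation: [-179.7, 0.0, 98.6]
contact_force: [0.3, 0.0, 0.5]
finger_gap: 51.0
grasp_force: 0.0
```

```bash
python3 - <<'E'
from mv import *
c=manip.camera("scene"); crop(c,240,230,140,120,5,"pics/g6.png")
s=manip.get_state();print(s["eef_pos"],s["orientation"],s["finger_gap"],s["grasp_force"])
plan(407.5,151.3,61,98.5,4,op=0.6)
E
```

```text
[403.07508585 149.40464662 137.1793163 ] [-1.79798755e+02  1.01220327e-02  9.86177972e+01] 51.43393383749678 0.0
[[0, 0, 0.0], [0.001, 0.004, 0.063], 0.6]
[[0, 0, 0.0], [0.001, 0.004, 0.063], 0.6]
[[0, 0, 0.0], [0.001, 0.004, 0.063], 0.6]
[[0, 0, 0.0], [0.001, 0.004, 0.063], 0.6]
```

View pics/g6.png

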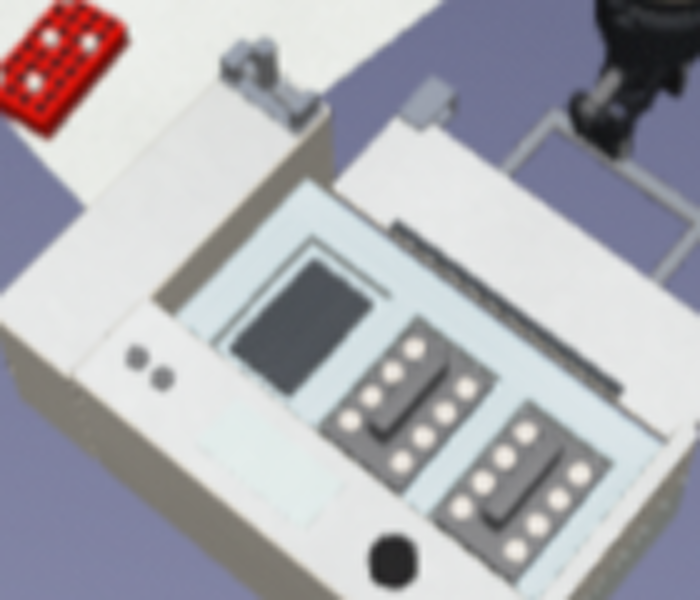

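Both cassettes sit flush in nests 1 (crop (410,405)) and 2 (525,490). The door is down and the bolt is back. Next I pinch the bar.

Emit:
carry_out(
  moves=[
    [[0,0,0],[0.002,0.008,0.06],0.45],
    [[0,0,0],[0.002,0.007,0.06],0.45],
    [[0,0,0],[0,0,0.06],0.45],
    [[0,0,0],[0,0,0.06],0.45],
    [[0,0,0],[0,0,0.012],0.45],
    [[0,0,0],[0,0,0],0.3],
    [[0,0,0],[0,0,0],0.15],
    [[0,0,0],[0,0,0],0],
  ],
)

```text
t: 31.4
eef_pos: [407.4, 151.4, 63.4]
orientation: [-179.9, 0.0, 98.6]
contact_force: [-6.2, -0.8, 7.1]
finger_gap: 10.4
grasp_force: 38.9
```

Emit:
carry_out(
  moves=[
    [[0,0,0],[0,0,0],0],
    [[0,0,0],[0,0,0],0],
    [[0,0,0],[0,0,0],0],
    [[0,0,0],[0,0,0],0],
    [[0,0,0],[0,0,0],0],
    [[0,0,0],[0,0,0],0],
    [[0,0,0],[0,0,0],0],
    [[0,0,0],[0,0,0],0],
  ],
)

```text
t: 32.2
eef_pos: [407.4, 151.4, 63.5]
orientation: [-179.9, -0.0, 98.6]
contact_force: [-6.7, -1.2, 6.3]
finger_gap: 10.7
grasp_force: 38.9
```

Emit:
carry_out(
  moves=[
    [[0,0,0],[0,0.003,-0.045],0],
    [[0,0,0],[0,0.006,-0.045],0],
    [[0,0,0],[0,0.01,-0.044],0],
    [[0,0,0],[0,0.014,-0.043],0],
    [[0,0,0],[0,0.018,-0.041],0],
    [[0,0,0],[0,0.022,-0.039],0],
    [[0,0,0],[0,0.026,-0.037],0],
    [[0,0,0],[0,0.03,-0.034],0],
  ],
  grip_force=50,
)

```text
t: 33.0
eef_pos: [447.7, 157.5, 162.1]
orientation: [179.9, 0.0, 98.6]
contact_force: [4.0, 0.7, -12.5]
finger_gap: 10.6
grasp_force: 48.9
```

Emit:
carry_out(
  moves=[
    [[0,0,0],[0,0.033,-0.031],0],
    [[0,0,0],[0,0.036,-0.027],0],
    [[0,0,0],[0,0.038,-0.024],0],
    [[0,0,0],[0,0.041,-0.02],0],
    [[0,0,0],[0,0.042,-0.015],0],
    [[0,0,0],[0,0.044,-0.011],0],
    [[0,0,0],[0,0.042,-0.006],0],
    [[0,0,0],[0,0.03,-0.002],0],
  ],
)

```text
t: 33.8
eef_pos: [537.2, 171.0, 203.3]
orientation: [-180.0, 0.0, 98.6]
contact_force: [-6.1, -1.2, 15.1]
finger_gap: 10.2
grasp_force: 52.2
```

Emit:
carry_out(
  moves=[
    [[0,0,0],[0,0.008,0],0],
    [[0,0,0],[0,0.008,0],0],
    [[0,0,0],[0,0,0],0],
    [[0,0,0],[0,0,0],0],
    [[0,0,0],[0,0,0],0],
    [[0,0,0],[0,0,0],0],
    [[0,0,0],[0,0,0],0],
    [[0,0,0],[0,0,0],0],
  ],
)

```text
t: 34.6
eef_pos: [540.9, 171.5, 203.5]
orientation: [-179.9, 0.0, 98.6]
contact_force: [-8.9, -2.8, 9.2]
finger_gap: 9.6
grasp_force: 51.0
```

Emit:
carry_out(
  moves=[
    [[0,0,0],[0,0.007,0],0],
    [[0,0,0],[0,0.005,0],0],
    [[0,0,0],[0,0,0],0],
    [[0,0,0],[0,0,0],0],
    [[0,0,0],[0,0,0],0],
    [[0,0,0],[0,-0.003,0],0],
    [[0,0,0],[0,0,0],0],
    [[0,0,0],[0,0,0],0],
  ],
)

```text
t: 35.4
eef_pos: [541.1, 171.6, 203.5]
orientation: [-179.7, 0.0, 98.6]
contact_force: [-19.4, -3.6, 18.8]
finger_gap: 10.0
grasp_force: 52.0
```

Emit:
carry_out(
  moves=[
    [[0,0,0],[0,-0.005,0],0.2],
    [[0,0,0],[0,0,0],0.4],
    [[0,0,0],[0,0,0],0.6],
    [[0,0,0],[0,0,-0.08],0.6],
    [[0,0,0],[0,0,-0.1],0.6],
    [[0,0,0],[0,0,-0.02],0.6],
    [[0,0,0],[0,0,0],1],
    [[0,0,0],[0,0,0],1],
  ],
)

```text
t: 36.2
eef_pos: [543.3, 172.0, 261.0]
orientation: [-180.0, -0.0, 98.6]
contact_force: [-0.2, -0.0, 0.1]
finger_gap: 77.8
grasp_force: 0.0
```

```bash
python3 - <<'E'
from mv import *
s=manip.get_state();print(s["eef_pos"],s["orientation"],s["finger_gap"])
plan(567.5,-9,262,98.5,5,op=1)
E
```

```text
[543.31796518 171.95894539 260.99760981] [-1.79960708e+02 -9.48206295e-04  9.86189088e+01] 77.76363134666585
[[0, 0, 0.0], [-0.122, -0.002, -0.001], 1]
[[0, 0, 0.0], [-0.122, -0.002, -0.001], 1]
[[0, 0, 0.0], [-0.122, -0.002, -0.001], 1]
[[0, 0, 0.0], [-0.122, -0.002, -0.001], 1]
[[0, 0, 0.0], [-0.122, -0.002, -0.001], 1]
```

Door firmly shut. Back to the knob: pinch and slide home.

Emit:
carry_out(
  moves=[
    [[0,0,0],[-0.122,-0.002,0],1],
    [[0,0,0],[-0.122,-0.002,0],1],
    [[0,0,0],[-0.122,-0.002,0],1],
    [[0,0,0],[-0.122,-0.002,0],1],
    [[0,0,0],[-0.122,-0.002,0],1],
    [[0,0,0],[0,0,0.08],1],
    [[0,0,0],[0,0,0.09],1],
    [[0,0,0],[0,0,0.08],0.6],
  ],
  grip_force=35,
)

```text
t: 37.0
eef_pos: [567.1, -9.8, 184.3]
orientation: [-179.9, -0.0, 98.6]
contact_force: [-0.5, -0.0, -0.3]
finger_gap: 73.1
grasp_force: 0.0
```

Emit:
carry_out(
  moves=[
    [[0,0,0],[0,0,0],0.3],
    [[0,0,0],[0,0,0],0.2],
    [[0,0,0],[0,0,0],0],
    [[0,0,0],[0,0,0],0],
    [[0,0,0],[0,0,0],0],
    [[0,0,0],[0,0,0],0],
    [[0,0,0],[0,0,0],0],
    [[0,0,0],[0,0,0],0],
  ],
)

```text
t: 37.8
eef_pos: [568.1, -9.5, 187.9]
orientation: [179.9, 0.0, 98.6]
contact_force: [-3.8, -0.8, 5.8]
finger_gap: 13.0
grasp_force: 34.1
```

Emit:
carry_out(
  moves=[
    [[0,0,0],[0.02,0,0],0],
    [[0,0,0],[0.025,0,0],0],
    [[0,0,0],[0.025,0,0],0],
    [[0,0,0],[0.025,0,0],0],
    [[0,0,0],[0.025,0,0],0],
    [[0,0,0],[0.02,0,0],0],
    [[0,0,0],[0,0,0],0],
    [[0,0,0],[0,0,0],0],
  ],
)

```text
t: 38.6
eef_pos: [562.3, 29.9, 188.1]
orientation: [179.9, 0.3, 98.5]
contact_force: [-2.1, -12.7, 5.9]
finger_gap: 12.8
grasp_force: 34.7
```

Emit:
carry_out(
  moves=[
    [[0,0,0],[-0.005,0,0],0],
    [[0,0,0],[0,0,0],0.3],
    [[0,0,0],[0,0,0],0.7],
    [[0,0,0],[0,0,0],1],
    [[0,0,0],[0,0,-0.06],1],
    [[0,0,0],[0,0,-0.12],1],
    [[0,0,0],[0,0,-0.15],1],
    [[0,0,0],[0,0,-0.15],1],
  ],
)

```text
t: 39.4
eef_pos: [561.5, 31.0, 332.1]
orientation: [-180.0, -0.0, 98.6]
contact_force: [0.8, 0.7, -0.3]
finger_gap: 85.2
grasp_force: 0.0
```

Emit:
carry_out(
  moves=[
    [[0,0,0],[0,-0.15,-0.05],1],
    [[0,0,0],[0,-0.15,0],1],
    [[0,0,0],[0,-0.15,0],1],
    [[0,0,0],[0,-0.1,0],1],
    [[0,0,0],[0,0,0],1],
    [[0,0,0],[0,0,0],1],
    [[0,0,0],[0,0,0],1],
    [[0,0,0],[0,0,0],1],
  ],
)

```text
t: 40.2
eef_pos: [399.7, 6.0, 345.5]
orientation: [-180.0, -0.0, 98.6]
contact_force: [0.1, 0.3, -0.2]
finger_gap: 85.5
grasp_force: 0.0
```

```bash
python3 - <<'E'
from h import *
a=manip.camera("scene"); crop(a,220,215,160,130,5,"pics/end.png")
E
```

```text
(no output)
```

View pics/end.png

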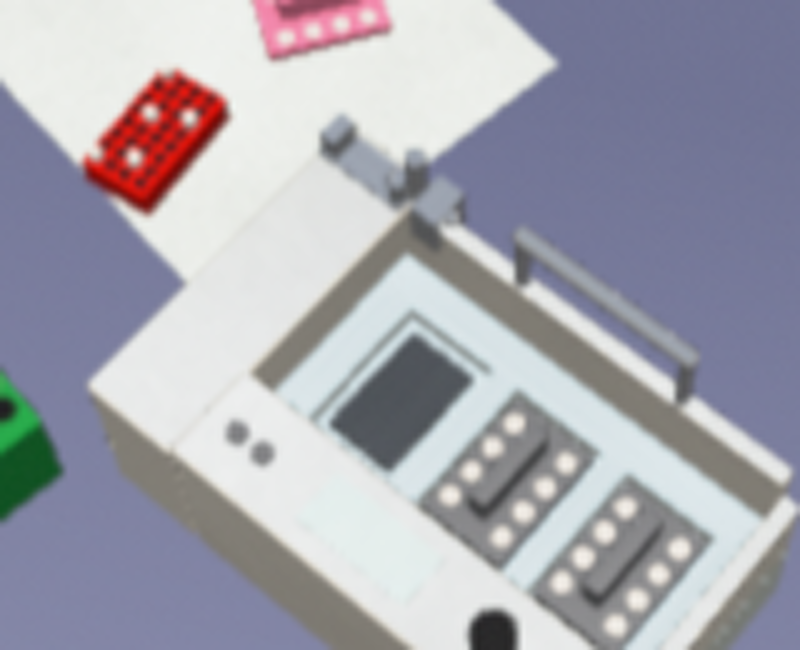

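The door is up, the bolt knob is against the keeper at crop (415,170), and both cassettes are flush, as at the start of the closing steps. I'm handing in.

```bash
python3 -c "
from cell import manip
print(manip.hand_in())"
```

```text
the job is handed in; nothing more can be done
None
```

I drew the bolt back, opened the door, pressed both grey cassettes flush into nests 1 and 2, then shut the door and slid the bolt home; the job is handed in, but the hand-in call returned no verdict.

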